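Load a control unit under the sprung UV shield

TASK

Load the blue-framed control unit into the inspection nest: with one fingertip press the yellow bar down and hold it, so that the spring-closed amber shield stays open, and meanwhile push the unit by its black connector with the other fingertip along the track, under the shield, until it is fully home against the stop. Then back off and let the shield close fully behind it. Only push the unit, never grip or lift it; do not ram it into the shield or drop the shield on it, and leave everything else where it is.

Things in the scene. Friction and masses are not known exactly. Their poses are not given: they have to be found in the camera images.
- nest: nest fixed to the table: dark base plate 270 x 150 x 8 mm. Origin on the table plane, +x = loading direction, z up. In its frame the track floor is z = 8 mm, between aluminium rails (10 mm high, inner faces y = -20 and -80 mm, centre line y = -50 mm). Hinge rod along x at y = 0, z = 22 mm, its posts 26 mm high. Amber shield over x = 30 to 130 mm; nothing over the track before that
- shield (a joint): shield angle, rad: 0 shut, 0.42 open against a hard stop; a spring shuts it when let go. A seesaw on the hinge rod: pressing the yellow bar down lifts the amber roof over the track. Pressing 30 mm from the rod takes about 5 N at first, 8 N fully open; more nearer the rod. From 0.17 rad up the tooth clears the unit's frame. Fully open, the roof's outer edge is 77 mm above the table
- bar_mid (a point): middle of the top face of the yellow press bar; moves with the shield. Bar 150 mm long (nest x = -135 to 15 mm), 36 mm wide, from 14 to 50 mm from the rod on the nest's +y side. Shut it slopes up 0.22 rad away from the rod, this point 31 mm above the table; fully open it slopes down 0.20 rad, this point 18 mm up, the bar's inner edge 22 mm. A fingertip may slide along it
- tooth_tip (a point): middle of the lower edge of the shield's red tooth, which blocks the track when shut: nest x = 30 to 34 mm, y = -64 to -79 mm, lower edge 13 mm above the table (5 mm above the track floor); rises with the shield
- stop_face (a point): centre of the face of the end stop, nest x = 118 mm, which the front of the unit's frame must reach
- unit: control unit, BLUE frame, green board, about 180 g, waiting on the track before the shield. Origin under the frame's middle, +x towards the stop. Frame 80 (x) by 57 (y) mm, 14 mm high; black connector block behind it to x = -74 mm, y = -8 to 24 mm, 28 mm high. Origin at nest x = -40 to -16 mm at the start; fully home it is at nest x = 78, y = -50 mm
- push_face (a point): centre of the rear face of the unit's black connector (32 mm wide, 28 mm high), 14 mm above the track floor: push here towards nest +x. Fully home it is at nest x = 4 mm: the connector stays outside the shield
- torch: black inspection pen torch lying on the table, 110 mm long, 22 mm thick, with a brass ring; origin under its middle
- spare: another control unit with a GREY frame lying on the table (not in the track); a bystander, same size as the blue one
- brush: small hand brush lying on the table; origin under it
- bottle: upright dispenser bottle, 56 mm across, 130 mm high, blue cap; origin under its centre
- reel: white component reel lying flat, 110 mm across, 13 mm high; origin under its centre
- driver: screwdriver lying on the table
- jar: small closed jar with white cap, 52 mm across, 50 mm high; origin under its centre
Not all that is in view belongs to the job. Leave any pink, red or white look-alike of the unit alone.

How it is judged:
By the outcome, as a careful person would: the job done as asked, in the order asked, and still so for the second after the job is handed in, with the robot touching nothing.
It also fails if it takes over 45 s, if anything falls off the work surface, if the arm or the gripper's body presses on something with over 40 N, if the wrist force passes 120 N, or if a joint passes its speed limit or range.

ROBOT

A 6-joint arm with a two-finger parallel gripper is mounted at the origin on the work surface. World frame = base frame: x ahead of the robot, y to its left, z up, the work surface at z = 0. Lengths are in m, angles in rad, forces in N, time in s.
With the tool pointing down it reaches from about 0.35 to 0.85 m from the base axis. Payload 8.1 kg.
Tool frame: the origin (TCP) lies between the finger pads; the fingertips stand 11 mm ahead of it and the grasp point (between the pads) lies 8 mm behind it; z points along the fingers, y is the line along which they close (so a half turn about z gives the same grasp; the last joint's range is limited). The gripper opens to 85 mm and grips with 20 to 120 N. Pads are 22 mm wide; open, the fingers measure 114 mm over their backs; the gripper's body (76 mm by 85 mm) begins 54 mm behind the grasp point. The pads swing forward as they close: fully open they stand 13 mm farther back than shut.
Start: joints at [1.213, 0.13, 1.488, -0, 1.523, -0.085], TCP at [0.162, 0.578, 0.242] pointing down, gripper open.
Joint ranges: [-2.96, 2.96], [-0.89, 2.26], [0.02, 2.5], [-1.34, 4.48], [0, 2.73], [-2.66, 2.66]. Speed limits (rad/s): [2.39, 2.39, 2.79, 3.14, 3.14, 3.14].

INTERFACE

Orientations are given as a rotation vector (axis times angle).
In Python, from workcell import arm, camera, camera_params, job gives the robot as it stands.
- The arm moves only by the shell command python3 -m crank 'ROWS' [FORCE]. ROWS is a JSON object of lists of equal length, an entry for each row: "rot": the turn, a rotation vector about the tool's x, y, z in rad, a list of three; "xyz": the shift along the tool's x, y, z in mm, a list of three; "gripper": the opening in per cent of the stroke, from 0 (shut) to 100 (fully open). A call has 1 to 10 rows; each row shifts and turns the commanded pose from where the row before left it, along the tool's axes as they then stand; what a row does not reach is not made up. A row lasts 1/12 s, in which the tool goes at most 41.7 mm and 7.16 degrees, less where a joint would pass 70% of its speed; a pose out of reach is approached as far as the arm can. A call is refused whole if a number of a shift passes 41.7 or a number of a turn 0.125, either way. A call with a gripper value outside its range is refused whole. The fingers move at their own pace and stop on an object; FORCE is the grip in N (left out, the last holds). Time passes only in rows, so rows that do not move let the fingers close. It gives the time, the measured TCP pose, the force, the opening and the grip force at its end, in the units of the state.
- arm.get_state(): the state, without advancing time (a new reading comes with each control period).
- camera(name): name is "scene" or "top" or "wrist"; returns the picture (400x640x3 uint8, red, green, blue); there is no depth.
- camera_params(name): a dict with "camera_matrix" (3x3 intrinsics, pixels), "R" (3x3) and "t" (3): a world point X has camera coordinates R X + t. Camera axes: x right, y down, z forward; pixel columns grow to the right and rows downward; lengths in m; the calibration is good to about 2 mm. A picture is of the moment at which its call begins: read the wrist's pose just before it. camera_params takes no time and is no camera call; for the wrist camera it gives the pose at the moment of the call.
- job.close_job(): hands the job in; it is judged then, once.
The state is a dict: "time": time; "joint_pos": joint angles; "qd": joint speeds; "joint_torque": joint torques, N m; "tool_pos": TCP position; "tcp_rot": TCP orientation; "contact_force": force on the tool from outside, world axes, zero at the start; "wrist_torque": the same for the moment, N m; "width": finger opening in m; "grasp_force": force on a finger pad.
Only numpy, scipy, OpenCV 4.12 (cv2) and the standard library are available. Lean on these libraries where they do the work, as an engineer would, in place of code of your own. Each camera call takes 0.05 s, during which the arm holds its last target. There are 200 camera calls.

## Working session

There is one attempt and no reset: what is moved stays moved. The work goes in short steps, Python scripts to look and compute and a shell command to move; the robot and the scene stay as the last step left them, time stands still between calls to the robot, and variables do not carry over. Pictures are saved under pics/ and viewed, at most 10 in all, crops included, and the job is handed in when it is done.

```bash
mkdir -p pics; python3 - <<'E'
from workcell import arm,camera,camera_params,job
import cv2
for n in("top","scene"):
    cv2.imwrite(f"pics/{n}0.png",camera(n)[:,:,::-1])
    p=camera_params(n);print(n,p)
print(arm.get_state())
E
```

```text
top {'camera_matrix': array([[453.52417203,   0.        , 313.61531787],
       [  0.        , 453.52417203, 196.85282533],
       [  0.        ,   0.        ,   1.        ]]), 'R': array([[-0.00825615, -0.99986972,  0.01387015],
       [-0.98800807,  0.00601797, -0.1542849 ],
       [ 0.15418133, -0.01497762, -0.98792904]]), 't': array([-0.01690245,  0.51886248,  1.09694415])}
scene {'camera_matrix': array([[389.61801556,   0.        , 320.15873539],
       [  0.        , 389.61801556, 192.65960934],
       [  0.        ,   0.        ,   1.        ]]), 'R': array([[-0.5770646 ,  0.81652193, -0.01698181],
       [ 0.47676578,  0.31991897, -0.81874676],
       [-0.66309188, -0.48056611, -0.57390362]]), 't': array([ 0.33381186, -0.21468281,  1.52468033])}
{'time': 0.1, 'joint_pos': array([ 1.21260523e+00,  1.31128458e-01,  1.48918905e+00,  1.11765849e-05,
        1.52298049e+00, -8.54213443e-02]), 'qd': array([-0.00193088, -0.00141531, -0.00185722,  0.00047479,  0.00097899,
       -0.00010232]), 'joint_torque': array([ 1.04835235e-03, -5.70960402e+01, -5.01936114e+01, -2.36993919e-04,
        8.34628270e-03, -3.56117653e-05]), 'tool_pos': array([0.16145818, 0.57736999, 0.24131347]), 'tcp_rot': array([-4.27086868e-01, -3.11203614e+00,  2.60894715e-03]), 'contact_force': array([-0.24899335, -0.32215998, -0.2058277 ]), 'wrist_torque': array([-0.0484513 ,  0.04872689,  0.05867407]), 'grasp_force': 0.0, 'width': 0.08524852108339956}
```

View pics/top0.png

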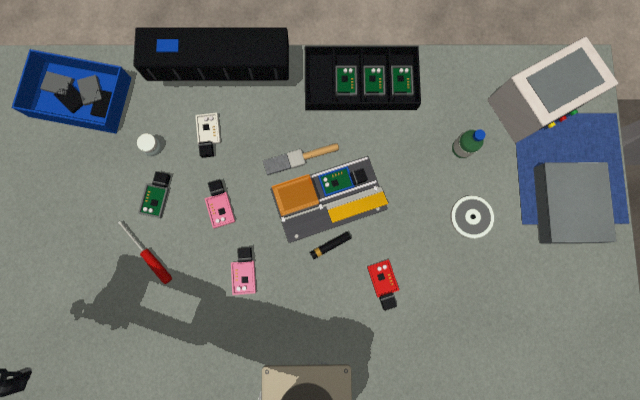

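View pics/scene0.png

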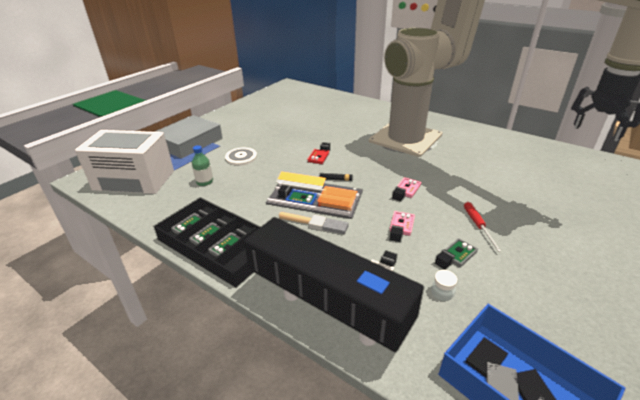

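The top view shows the nest at about (330,198). The blue-framed unit on the track is at about (340,181), with its connector at (362,176). The amber shield is at (295,195) and the yellow bar at (358,207). The look-alikes are pink at (219,210) and (243,275), red at (382,278), white at (207,130) and grey/green at (155,200). Only the unit on the track has a blue frame. I'll confirm that in an enlarged crop.

```bash
python3 - <<'E'
import cv2
i=cv2.imread("pics/top0.png")[135:255,255:405]
cv2.imwrite("pics/crop0.png",cv2.resize(i,None,fx=5,fy=5,interpolation=cv2.INTER_CUBIC))
E
```

```text
(no output)
```

View pics/crop0.png

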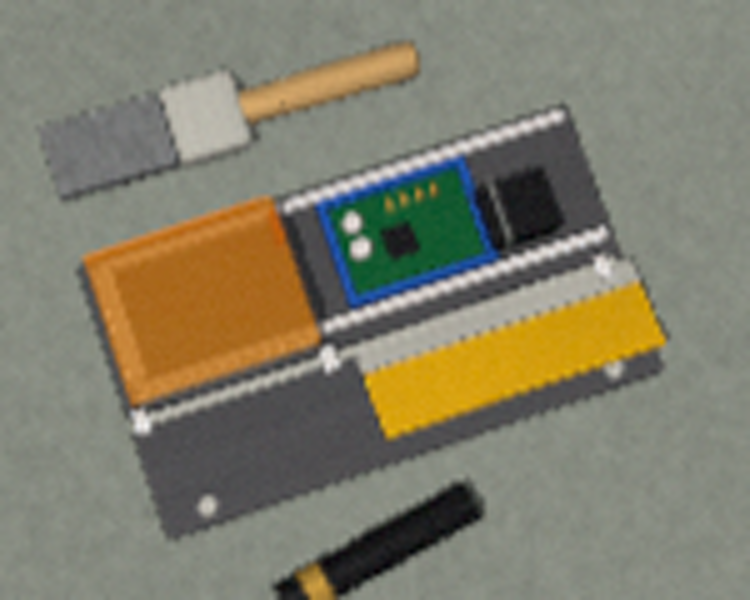

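The crop confirms the blue frame (320–495, 155–305). The connector's rear top edge runs (550,168)–(563,232), the bar corners are (360,370), (388,438), (665,342) and (637,285), and the rod posts are at (142,422), (330,358) and (603,268). Next I'll fit the nest pose.

```bash
cat > h.py <<'E'
import numpy as np
from workcell import arm,camera,camera_params,job
from scipy.spatial.transform import Rotation as Ro
def proj(n,X,p=None):
    p=p or camera_params(n); c=np.atleast_2d(X)@p["R"].T+p["t"]; q=c@p["camera_matrix"].T
    return q[:,:2]/q[:,2:]
def n2w(X,q):
    c,s=np.cos(q[2]),np.sin(q[2]); X=np.atleast_2d(X)/1000.
    return np.c_[q[0]+c*X[:,0]-s*X[:,1], q[1]+s*X[:,0]+c*X[:,1], X[:,2]]
def w2n(P,q):
    c,s=np.cos(q[2]),np.sin(q[2]); d=P[:2]-q[:2]
    return 1000*np.array([c*d[0]+s*d[1],-s*d[0]+c*d[1],P[2]])
E
python3 - <<'E'
from h import *
from scipy.optimize import least_squares as ls
P=lambda a:np.array(a,float)/5+[255,135]
bar=P([(360,370),(388,438),(665,342),(637,285)]); rod=P([(142,422),(330,358),(603,268)])
pl=P([(565,107),(663,372),(172,538)]); con=P([(550,168),(563,232)])
rail=P([(325,328),(605,235),(285,205),(563,115)])
B=[(15,14.4,27),(15,49.6,35),(-135,49.6,35),(-135,14.4,27)]
def f(q,full=False):
    r=lambda X,m:(proj("top",n2w(X,q))-m)
    a=r(B,bar); 
    b=r([(q[3],0,26),(q[4],0,26),(q[5],0,26)],rod)
    c=r([(q[6],q[7],8),(q[6],q[7]+150,8),(q[6]+270,q[7]+150,8)],pl)
    d=r([(q[8],-58+q[9],36),(q[8],-26+q[9],36)],con)
    e=r([(q[10],-17,18),(q[11],-17,18),(q[12],-83,18),(q[13],-83,18)],rail)
    if full: 
        for z in(a,b,c,d,e):print(z.round(2).tolist())
    return np.r_[a.ravel(),b.ravel(),c.ravel(),d.ravel(),e.ravel()]
s=ls(f,[.5,0,1.87,130,20,-140,-140,-85,-100,0,30,-140,30,-140],loss="soft_l1",x_scale=[.1,.1,.1]+[50]*11)
q=s.x;f(q,1);print(q.round(4).tolist())
st=arm.get_state();R=Ro.from_rotvec(st["tcp_rot"]).as_matrix()
print("tcp in nest",w2n(st["tool_pos"],q),"tooly ang",np.arctan2(R[1,1],R[0,1]))
T=n2w([[-140,-7,150]],q)[0]; print("target",T,"tool shift",R.T@(T-st["tool_pos"])*1000)
E
```

```text
[[0.3, 1.27], [-0.58, 0.53], [0.26, 0.77], [0.56, -0.37]]
[[-0.11, -0.34], [-0.04, -0.13], [-0.11, -0.34]]
[[0.36, -0.75], [0.44, 0.06], [-1.04, 0.54]]
[[-0.83, 0.55], [0.82, -0.54]]
[[-0.11, -0.35], [-0.13, -0.4], [0.03, 0.09], [-0.06, -0.18]]
[0.5046, -0.0649, 1.8889, 127.2605, 27.002, -120.1107, -135.5335, -89.6772, -107.5561, 3.5466, 23.8353, -128.5898, 22.7314, -129.4414]
tcp in nest [717.37527488 125.06962215 241.31347463] tooly ang 1.2980261628104137
target [ 0.55509021 -0.19566854  0.15      ] tool shift [-587.34999831 -638.25745071   92.30549175]
```

```bash
M='[-26.7,-29,0]'; python3 -m crank '{"xyz":[[-26.7,-29,0],[-26.7,-29,0],[-26.7,-29,0],[-26.7,-29,0],[-26.7,-29,0],[-26.7,-29,0],[-26.7,-29,0],[-26.7,-29,0],[-26.7,-29,0],[-26.7,-29,0]],"gripper":[72,72,72,72,72,72,72,72,72,72]}'
python3 -m crank '{"xyz":[[-26.7,-29,0],[-26.7,-29,0],[-26.7,-29,0],[-26.7,-29,0],[-26.7,-29,0],[-26.7,-29,0],[-26.7,-29,0],[-26.7,-29,0],[-26.7,-29,0],[-26.7,-29,0]]}'
python3 -m crank '{"rot":[[0,0,0.123],[0,0,0.123],[0,0,0.123],[0,0,0.123],[0,0,0.123],[0,0,0.123],[0,0,0.123],[0,0,0.119],[0,0,0],[0,0,0]]}'
cat > st.py <<'E'
from h import *
q=np.array([.5046,-.0649,1.8889])
def show(q=q):
    s=arm.get_state();R=Ro.from_rotvec(s["tcp_rot"]).as_matrix();n=w2n(s["tool_pos"],q)
    c,si=np.cos(q[2]),np.sin(q[2]);N=np.array([[c,-si,0],[si,c,0],[0,0,1]])
    print("t",round(s["time"],2),"nest",n.round(1),"F nest",(N.T@s["contact_force"]).round(1),"w",round(s["width"]*1e3,1),"g",s["grasp_force"])
    print("tool axes in nest\n",(N.T@R).round(3)); return s,R,n
if __name__=="__main__": show()
E
python3 st.py
```

```text
t 0.1 nest [717.4 125.  241.3] F nest [-0.2  0.3 -0.2] w 85.2 g 0.0
tool axes in nest
 [[ 0.557  0.83  -0.001]
 [ 0.83  -0.557  0.001]
 [ 0.    -0.002 -1.   ]]validation failed for argument at $...
validation failed for argument at $...
validation failed for argument at $...
```

```bash
python3 -m crank '{"rot":[[0,0,0],[0,0,0],[0,0,0],[0,0,0],[0,0,0],[0,0,0],[0,0,0],[0,0,0],[0,0,0],[0,0,0]],"xyz":[[-26.7,-29,0],[-26.7,-29,0],[-26.7,-29,0],[-26.7,-29,0],[-26.7,-29,0],[-26.7,-29,0],[-26.7,-29,0],[-26.7,-29,0],[-26.7,-29,0],[-26.7,-29,0]],"gripper":[72,72,72,72,72,72,72,72,72,72]}' && python3 st.py
```

```text
time: 0.93
tool_pos: [0.3408, 0.2248, 0.242]
tcp_rot: [-0.427, -3.112, 0.0]
contact_force: [0.8, 0.1, 0.4]
width: 0.0614
grasp_force: 0.0
t 0.93 nest [326.4  65.  242. ] F nest [-0.2 -0.8  0.4] w 61.4 g 0.0
tool axes in nest
 [[ 0.557  0.831 -0.   ]
 [ 0.831 -0.557  0.   ]
 [ 0.    -0.    -1.   ]]
```

```bash
python3 -m crank '{"rot":[[0,0,0],[0,0,0],[0,0,0],[0,0,0],[0,0,0],[0,0,0],[0,0,0],[0,0,0],[0,0,0],[0,0,0]],"xyz":[[-26,-28,0],[-26,-28,0],[-26,-28,0],[-26,-28,0],[-26,-28,0],[-26,-28,0],[-26,-28,0],[-26,-28,0],[-26,-28,0],[-26,-28,0]],"gripper":[72,72,72,72,72,72,72,72,72,72]}' && python3 -m crank '{"rot":[[0,0,0],[0,0,0.12],[0,0,0.12],[0,0,0.12],[0,0,0.12],[0,0,0.12],[0,0,0.12],[0,0,0.12],[0,0,0.12],[0,0,0.02]],"xyz":[[-26,-28,0],[0,0,0],[0,0,0],[0,0,0],[0,0,0],[0,0,0],[0,0,0],[0,0,0],[0,0,0],[0,0,0]],"gripper":[72,72,72,72,72,72,72,72,72,72]}' >/dev/null; python3 st.py
python3 - <<'E'
from h import *
import cv2
cv2.imwrite("pics/w1.png",camera("wrist")[:,:,::-1]);p=camera_params("wrist");np.savez("w1.npz",**p);print(p)
E
```

```text
time: 1.77
tool_pos: [0.5158, -0.115, 0.2418]
tcp_rot: [-0.428, -3.112, -0.0]
contact_force: [-0.6, 0.1, 1.4]
width: 0.0616
grasp_force: 0.0
t 2.6 nest [-86.8  -1.1 241.7] F nest [-0.  -0.3  0.3] w 61.5 g 0.0
tool axes in nest
 [[ 1.    -0.006  0.001]
 [-0.006 -1.     0.001]
 [ 0.001 -0.001 -1.   ]]
{'camera_matrix': array([[276.61540599,   0.        , 318.96528793],
       [  0.        , 276.61540599, 195.43264226],
       [  0.        ,   0.        ,   1.        ]]), 'R': array([[ 9.50390676e-01,  3.11058629e-01, -3.02126856e-04],
       [ 2.97011706e-01, -9.07183071e-01,  2.97998190e-01],
       [ 9.24208243e-02, -2.83304437e-01, -9.54566387e-01]]), 't': array([-0.46008823, -0.33065636,  0.28849449])}
```

View pics/w1.png

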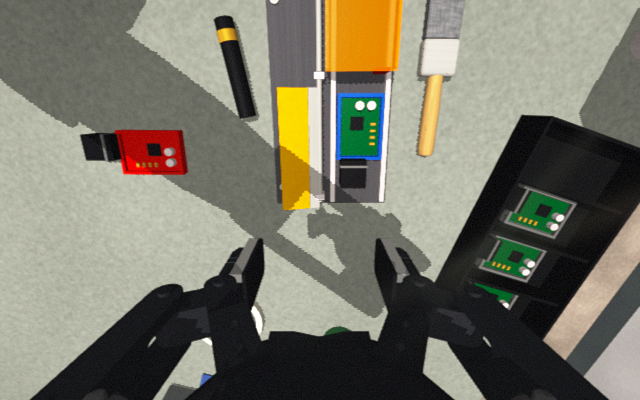

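The wrist view shows the nest straight ahead, with the bar at about (295,150), the connector at (353,172) and the fingertips at about (250,260) and (392,260). I'll enlarge it to refine the fit.

```bash
python3 - <<'E'
import cv2
i=cv2.imread("pics/w1.png")[65:215,255:405]
cv2.imwrite("pics/crop1.png",cv2.resize(i,None,fx=4,fy=4,interpolation=cv2.INTER_CUBIC))
E
```

```text
(no output)
```

View pics/crop1.png

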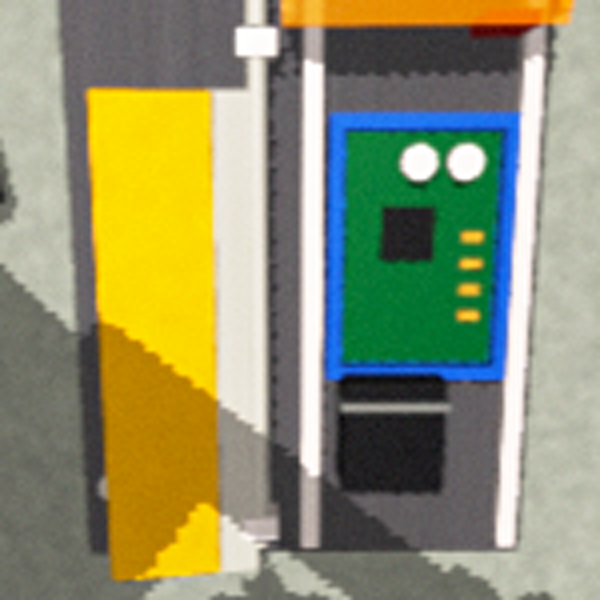

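```bash
python3 - <<'E'
from h import *
from scipy.optimize import least_squares as ls
p=dict(np.load("w1.npz"));print("cam nest",w2n(-p["R"].T@p["t"],np.array([.5046,-.0649,1.8889])))
P=lambda a:np.array(a,float)/4+[255,65]
bar=P([(210,89),(87,89),(112,580),(218,571)]); fr=P([(330,113),(520,113),(327,380),(502,380)])
rail=P([(323,60),(321,545),(525,60),(497,545)])
B=[(15,14.4,27),(15,49.6,35),(-135,49.6,35),(-135,14.4,27)]
def f(q,full=False):
    r=lambda X,m:(proj("",n2w(X,q),p)-m)
    a=r(B,bar); u,v=q[3],-50+q[4]
    b=r([(u+40,v+28.5,22),(u+40,v-28.5,22),(u-40,v+28.5,22),(u-40,v-28.5,22)],fr)
    e=r([(q[5],-20,18),(q[6],-20,18),(q[7],-80,18),(q[8],-80,18)],rail)
    if full:
        for z in(a,b,e):print(z.round(2).tolist())
    return np.r_[a.ravel(),b.ravel(),e.ravel()]
s=ls(f,[.5,-.06,1.889,-33,0,30,-130,30,-130],loss="soft_l1",x_scale=[.1,.1,.1]+[50]*6)
q=s.x;f(q,1);print(q.round(4).tolist(),"push face",q[3]-74)
st=arm.get_state();print(w2n(st["tool_pos"],q))
E
```

```text
cam nest [-11.02352779  -0.80191863 373.78313742]
[[-0.19, 0.02], [-0.51, -0.22], [-0.5, 0.18], [0.17, 0.13]]
[[-0.25, 0.34], [-0.02, -0.08], [-0.21, 0.05], [0.56, -0.32]]
[[0.57, 0.0], [-0.09, -0.0], [0.41, 0.02], [0.15, 0.01]]
[0.5066, -0.0659, 1.8955, -31.994, 0.4715, 23.435, -128.9858, 22.9109, -129.4966] push face -105.99395565537341
[-85.22292041   1.03268143 241.80650337]
```

```bash
sed -i 's/^q=.*/q=np.array([.5066,-.0659,1.8955])/' st.py; python3 -m crank '{"rot":[[0,0,-0.012],[0,0,0],[0,0,0],[0,0,0],[0,0,0],[0,0,0],[0,0,0],[0,0,0],[0,0,0],[0,0,0]],"xyz":[[-20,3,0],[-20,3,0],[0,0,30],[0,0,30],[0,0,30],[0,0,30],[0,0,30],[0,0,25],[0,0,0],[0,0,0]],"gripper":[72,72,72,72,72,72,72,72,72,72]}' && python3 st.py
python3 - <<'E'
from h import *
import cv2
cv2.imwrite("pics/w2.png",camera("wrist")[:,:,::-1])
E
```

```text
time: 3.48
tool_pos: [0.55, -0.1824, 0.0657]
tcp_rot: [-1.821, -2.555, 0.001]
contact_force: [0.5, 0.1, -0.2]
width: 0.0613
grasp_force: 0.0
t 3.48 nest [-124.2   -3.9   65.7] F nest [-0.  -0.5 -0.2] w 61.3 g 0.0
tool axes in nest
 [[ 1.     0.008  0.003]
 [ 0.008 -1.     0.003]
 [ 0.003 -0.003 -1.   ]]
```

View pics/w2.png

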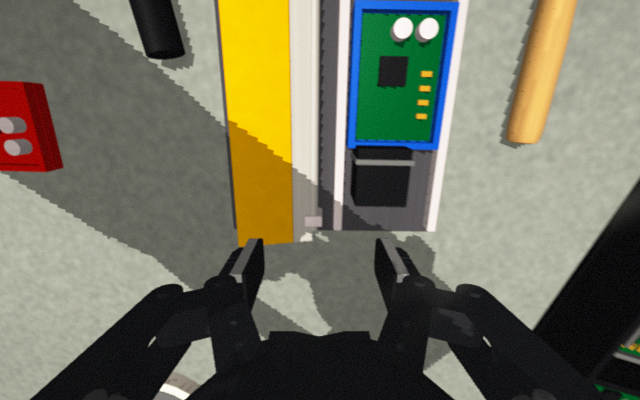

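The wrist view shows the left fingertip (252,245) over the near end of the bar. The right fingertip (385,245) is behind the connector's rear face (380,205). I'll lower slowly.

```bash
python3 -m crank '{"rot":[[0,0,0.008],[0,0,0],[0,0,0]],"xyz":[[0,0,10],[0,0,8],[0,0,0]],"gripper":[72,72,72]}' >/dev/null; python3 st.py|head -1
for i in 1 2 3; do python3 -m crank '{"rot":[[0,0,0],[0,0,0],[0,0,0]],"xyz":[[0,0,2],[0,0,2],[0,0,0]],"gripper":[72,72,72]}' >/dev/null; python3 st.py|head -1; done
```

```text
t 3.78 nest [-125.2   -5.    48.7] F nest [ 0.9  0.8 -1.6] w 61.8 g 0.0
t 4.03 nest [-125.4   -5.2   45.2] F nest [ 0.2 -0.5  0.6] w 61.8 g 0.0
t 4.28 nest [-125.2   -5.    40.9] F nest [ 0.7 -0.3  0.1] w 61.5 g 0.0
t 4.53 nest [-125.5   -5.3   37.1] F nest [-0.6 -0.4  1.5] w 61.8 g 0.47739045519847423
```

```bash
for i in 1 2; do python3 -m crank '{"rot":[[0,0,0],[0,0,0],[0,0,0]],"xyz":[[0,0,1.5],[0,0,1.5],[0,0,0]],"gripper":[72,72,72]}' >/dev/null; python3 st.py|head -1; done
```

```text
t 4.78 nest [-125.5   -5.    34.3] F nest [-0.3  2.7  4.6] w 61.5 g 2.0290080839185975
t 5.03 nest [-125.6   -4.9   31.2] F nest [0.2 3.2 5.3] w 61.5 g 2.4129515810636804
```

```bash
for i in 1 2; do python3 -m crank '{"rot":[[0,0,0],[0,0,0],[0,0,0]],"xyz":[[0,0,1.5],[0,0,1],[0,0,0]],"gripper":[72,72,72]}' >/dev/null; python3 st.py|head -1; done
python3 - <<'E'
from h import *
import cv2
a=camera("wrist")[:,:,::-1];b=camera("scene")[:,:,::-1]
b=cv2.resize(b[150:260,230:400],(618,400),interpolation=cv2.INTER_CUBIC)
cv2.imwrite("pics/w3.png",np.vstack([cv2.resize(a[:260],(494,200)),cv2.resize(b,(494,320))]))
E
```

```text
t 5.28 nest [-125.6   -4.9   28.9] F nest [-0.2  4.5  6.5] w 61.5 g 3.1013669836102054
t 5.53 nest [-125.6   -4.9   26.5] F nest [-1.   3.6  7.1] w 61.8 g 3.4858582634478807
```

View pics/w3.png

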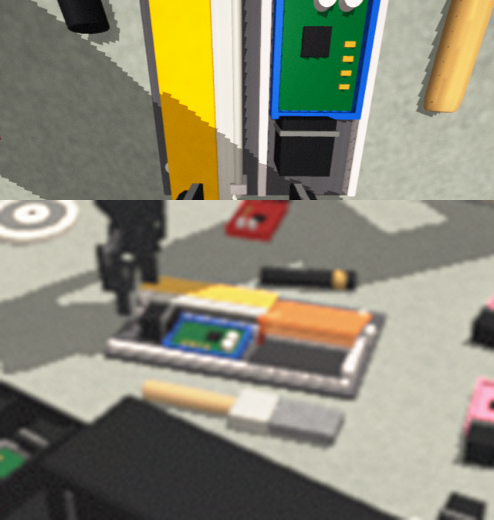

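The shield is up: the scene crop shows the amber roof raised at (320,310) with the track open below it. I'll press 1 mm more and start the push.

```bash
python3 -m crank '{"rot":[[0,0,0],[0,0,0],[0,0,0],[0,0,0],[0,0,0],[0,0,0]],"xyz":[[0,0,1],[3,0,0],[3,0,0],[3,0,0],[3,0,0],[0,0,0]],"gripper":[72,72,72,72,72,72]}' >/dev/null; python3 st.py
python3 -m crank '{"rot":[[0,0,0],[0,0,0],[0,0,0],[0,0,0],[0,0,0],[0,0,0]],"xyz":[[4,0,0],[4,0,0],[4,0,0],[4,0,0],[4,0,0],[0,0,0]],"gripper":[72,72,72,72,72,72]}' >/dev/null; python3 st.py
python3 - <<'E'
from h import *
import cv2
a=camera("wrist")[:,:,::-1]
cv2.imwrite("pics/w4.png",cv2.resize(a[:270,160:480],(640,540)))
E
```

```text
t 6.13 nest [-114.8   -6.3   26.8] F nest [-3.6  1.3  6.8] w 61.2 g 3.7557510315673426
tool axes in nest
 [[ 1.    -0.003 -0.003]
 [-0.003 -1.    -0.002]
 [-0.003  0.002 -1.   ]]
t 6.63 nest [-94.8  -6.5  26.9] F nest [-2.8  0.7  7.1] w 61.8 g 3.6098186642630026
tool axes in nest
 [[ 1.    -0.002 -0.003]
 [-0.002 -1.    -0.003]
 [-0.003  0.003 -1.   ]]
```

View pics/w4.png

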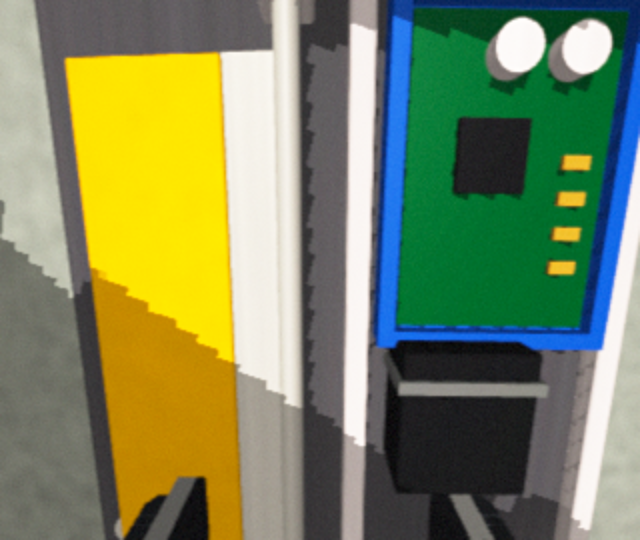

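The wrist view shows the right fingertip (470,500) against the connector's rear face (460,490), the unit straight in the rails, and the left fingertip on the bar. I'll continue.

```bash
python3 -m crank '{"rot":[[0,0,0],[0,0,0],[0,0,0],[0,0,0],[0,0,0],[0,0,0],[0,0,0],[0,0,0],[0,0,0],[0,0,0]],"xyz":[[0,0,1],[4,0,0],[4,0,0],[4,0,0],[4,0,0],[4,0,0],[4,0,0],[4,0,0],[4,0,0],[4,0,0]],"gripper":[72,72,72,72,72,72,72,72,72,72]}' >/dev/null; python3 st.py|head -1
python3 -m crank '{"rot":[[0,0,0],[0,0,0],[0,0,0],[0,0,0],[0,0,0],[0,0,0],[0,0,0],[0,0,0],[0,0,0],[0,0,0]],"xyz":[[4,0,0],[4,0,0],[4,0,0],[4,0,0],[4,0,0],[4,0,0],[4,0,0],[4,0,0],[4,0,0],[0,0,0]],"gripper":[72,72,72,72,72,72,72,72,72,72]}' >/dev/null; python3 st.py|head -1
```

```text
t 7.52 nest [-59.3  -6.6  25.9] F nest [-5.8  0.9  6.4] w 61.7 g 4.200578926247545
t 8.35 nest [-22.6  -6.7  25.8] F nest [-3.3  1.5  7.5] w 61.4 g 3.825332138221711
```

```bash
python3 -m crank '{"rot":[[0,0,0],[0,0,0],[0,0,0],[0,0,0],[0,0,0]],"xyz":[[3,0,0],[3,0,0],[3,0,0],[3,0,0],[0,0,0]],"gripper":[72,72,72,72,72]}' >/dev/null; python3 st.py|head -1
for i in 1 2 3; do python3 -m crank '{"rot":[[0,0,0],[0,0,0]],"xyz":[[1.5,0,0],[0,0,0]],"gripper":[72,72]}' >/dev/null; python3 st.py|head -1;done
```

```text
t 8.77 nest [-10.8  -6.8  25.8] F nest [-4.3  1.3  7.5] w 61.4 g 4.220612071221694
t 8.93 nest [-9.5 -6.8 25.9] F nest [-4.8  1.6  7.1] w 61.6 g 4.376873716246337
t 9.1 nest [-8.1 -6.8 25.9] F nest [-5.6  1.5  7.5] w 61.4 g 4.3513032188639045
t 9.27 nest [-6.7 -6.8 25.9] F nest [-6.1  1.3  7.7] w 61.6 g 4.002846992807463
```

```bash
for i in 1 2 3; do python3 -m crank '{"rot":[[0,0,0],[0,0,0]],"xyz":[[1,0,0],[0,0,0]],"gripper":[72,72]}' >/dev/null; python3 st.py|head -1;done
```

```text
t 9.43 nest [-6.2 -6.9 26. ] F nest [-8.5  1.4  6.5] w 61.6 g 5.866036557708867
t 9.6 nest [-6.1 -7.  26.3] F nest [-12.4   2.3   6.9] w 61.4 g 7.7377437338213895
t 9.77 nest [-5.9 -7.1 26.6] F nest [-15.7   4.1   7.3] w 61.4 g 10.167218237766065
```

The unit is home: x has stalled at about -6 mm and the push force is rising. I'll back off along the track while still holding the bar, then let the shield down slowly.

```bash
python3 -m crank '{"rot":[[0,0,0],[0,0,0],[0,0,0],[0,0,0],[0,0,0],[0,0,0]],"xyz":[[-4,0,0],[-4,0,0],[-4,0,0],[-4,0,0],[-4,0,0],[0,0,0]],"gripper":[72,72,72,72,72,72]}' >/dev/null; python3 st.py|head -1
python3 -m crank '{"rot":[[0,0,0],[0,0,0],[0,0,0],[0,0,0],[0,0,0],[0,0,0],[0,0,0],[0,0,0],[0,0,0],[0,0,0]],"xyz":[[0,0,-1.5],[0,0,-1.5],[0,0,-1.5],[0,0,-1.5],[0,0,-1.5],[0,0,-1.5],[0,0,-1.5],[0,0,-1.5],[0,0,-1.5],[0,0,-1.5]],"gripper":[72,72,72,72,72,72,72,72,72,72]}' >/dev/null; python3 st.py|head -1
python3 -m crank '{"rot":[[0,0,0],[0,0,0],[0,0,0],[0,0,0],[0,0,0],[0,0,0],[0,0,0],[0,0,0],[0,0,0],[0,0,0]],"xyz":[[0,0,-5],[-10,0,-15],[-15,0,-20],[-15,0,-20],[-15,0,-20],[-15,0,-20],[-15,0,-20],[-15,0,-20],[0,0,0],[0,0,0]],"gripper":[72,72,72,72,72,72,72,72,72,72]}' >/dev/null; python3 st.py|head -1
python3 - <<'E'
from h import *
import cv2
a=camera("wrist")[:,:,::-1];cv2.imwrite("pics/w5f.png",a);np.savez("w5.npz",**camera_params("wrist"))
p=camera_params("wrist");c=proj("",n2w([[10,-10,20]],[.5066,-.0659,1.8955]),p)[0].astype(int);print(c)
x=max(c[0]-120,0);y=max(c[1]-100,0)
cv2.imwrite("pics/w5.png",cv2.resize(a[y:y+180,x:x+240],(800,600),interpolation=cv2.INTER_CUBIC));print(x,y)
E
```

```text
t 10.27 nest [-21.5  -5.7  24.8] F nest [3.1 2.9 8.5] w 61.4 g 4.255163561319932
t 11.1 nest [-21.8  -4.8  38.9] F nest [-0.6  0.   0.5] w 61.6 g 0.0
t 11.93 nest [-123.1   -5.5  180.7] F nest [ 0.2 -0.6 -0.4] w 61.3 g 0.0
[324  46]
204 0
```

View pics/w5.png

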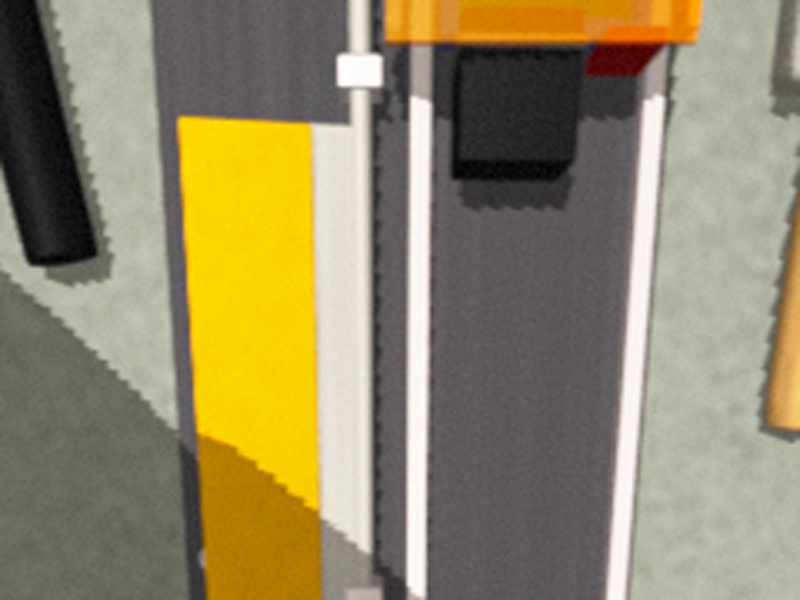

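The shield is down over the frame, the connector is outside with its rear top edge at about (455–575,160), and the red tooth (625,55) is lowered beside it. I'll compare these with the expected projections.

```bash
python3 - <<'E'
from h import *
p=dict(np.load("w5.npz"));q=[.5066,-.0659,1.8955]
s=lambda X:((proj("",n2w(X,q),p)-[204,0])*600/180).round(0).tolist()
print("connector rear top",s([(4,-26,36),(4,-58,36)]),"1mm short",s([(3,-42,36)]),s([(4,-42,36)]),"bottom",s([(4,-26,8.5),(4,-58,8.5)]))
print("bar shut far",s([(15,49.6,35),(15,14.4,27)]),"tooth low",s([(30,-64,13),(30,-79,13)]))
E
```

```text
connector rear top [[462.0, 168.0], [581.0, 167.0]] 1mm short [[521.0, 171.0]] [[522.0, 167.0]] bottom [[454.0, 186.0], [562.0, 186.0]]
bar shut far [[178.0, 124.0], [313.0, 130.0]] tooth low [[591.0, 82.0], [644.0, 81.0]]
```

All the features agree with "home" and "shut", apart from one uniform offset of about 7 px that comes from calibration. I'm handing the job in.

```bash
python3 -c "
from workcell import job;print(job.close_job())"
```

```text
the job is handed in; nothing more can be done
None
```

The blue-framed unit was pushed fully home against the stop with the bar held down, then the shield was lowered shut behind it; the robot is clear of everything and the job is handed in at about 12 s of the 45 s limit.

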